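Bring the tin funnel round to the pointer

TASK

Push the sample turntable round by its rim pegs, gently and without gripping it, until the tin funnel standing on it faces the brass pointer at the front, and leave it at rest there. Do not touch or lift the funnel, tub or jar, which ride round standing in their places, and leave the mug and the probe on the counter alone.

Things in the scene. Friction and masses are not known exactly. Their poses are not given: they have to be found in the camera images.
- stand: fixed dark steel foot of the turntable; origin on the counter below the turntable's axis; its own -x axis points from the axis to the brass pointer, roughly towards the robot. A disc of 110 mm radius with a 50 mm wide tongue carrying the pointer, reaching 205 mm from the axis; at most 40 mm high, lower than the turntable's top.
- pointer_tip (a point): tip of the fixed brass pointer, 151 mm from the turntable's axis, 37 mm above the counter, just outside the turntable's edge
- carousel: round aluminium turntable, 290 mm wide, top 45 mm above the counter, 18 mm knob at its centre; origin on its axis at counter level, z up. Turns either way without stops, drags slightly (about 1 N at a peg), halts when let go. Four places with 6 mm high rings, 80 mm wide, centred 78 mm out on its own +-x and +-y axes, one empty; four push pegs on the rim midway between them.
- peg0 (a point): steel push peg standing on the rim of the turntable, 14 mm diameter, 55 mm tall; the point is the centre of its top end (z about 100 mm), 130 mm from the turntable's axis; the peg turns with the table. It lies at 45 degrees in the turntable's own frame.
- peg1 (a point): steel push peg standing on the rim of the turntable, 14 mm diameter, 55 mm tall; the point is the centre of its top end (z about 100 mm), 130 mm from the turntable's axis; the peg turns with the table. It lies at 135 degrees in the turntable's own frame.
- peg2 (a point): steel push peg standing on the rim of the turntable, 14 mm diameter, 55 mm tall; the point is the centre of its top end (z about 100 mm), 130 mm from the turntable's axis; the peg turns with the table. It lies at 225 degrees in the turntable's own frame.
- peg3 (a point): steel push peg standing on the rim of the turntable, 14 mm diameter, 55 mm tall; the point is the centre of its top end (z about 100 mm), 130 mm from the turntable's axis; the peg turns with the table. It lies at 315 degrees in the turntable's own frame.
- funnel: rusty tin funnel standing mouth down, loose, in one of the turntable's places: 68 mm diameter at the foot, tapering to a narrow spout at the top, 68 mm tall; origin at the centre of its underside
- tub: white plastic open tub, loose, in another of the places: 68 mm diameter, 45 mm tall; origin at the centre of its underside
- jar: closed glass jar with a steel cap, loose, in another of the places: 60 mm diameter, 62 mm tall; origin at the centre of its underside
- mug: white enamel mug with a handle, standing on the counter to the robot's left, 76 mm diameter, 75 mm tall; origin at the centre of its underside; not to be touched
- probe: chromed T-shaped grain probe handle lying on the counter to the robot's right, 238 mm long, 98 mm over the crossbar, 18 mm thick; origin at counter level at the middle of its length, long side along its x; not to be touched
There are look-alikes about, which are no part of the job. Leave any purple or red look-alike of the jar alone. Leave any green look-alike of the tub alone.

How it is judged:
By the outcome, as a careful person would: the job done as asked, in the order asked, and still so for the second after the job is handed in, with the robot touching nothing.
It also fails if it takes over 58 s, if anything falls off the work surface, if the arm or the gripper's body presses on something with over 40 N, if the wrist force passes 120 N, or if a joint passes its speed limit or range.

ROBOT

A 7-joint arm with a two-finger parallel gripper is mounted at the origin on the work surface. World frame = base frame: x ahead of the robot, y to its left, z up, the work surface at z = 0. Lengths are in m, angles in rad, forces in N, time in s.
With the tool pointing down it reaches from about 0.425 to 0.925 m from the base axis. Payload 6.8 kg.
Tool frame: the origin (TCP) lies midway between the tips of the shut fingers; the grasp point (between the pads) lies 19 mm behind it; z points along the fingers, y is the direction in which the jaws open and shut (so a half turn about z gives the same grasp; the last joint's range is limited). The gripper opens to 85 mm and grips with 20 to 120 N. Pads are 22 mm wide; open, the fingers measure 114 mm over their backs; the gripper's body (76 mm by 85 mm) begins 54 mm behind the grasp point. The pads swing forward as they close: fully open they stand 13 mm farther back than shut.
Start: joints at [1.042, 0.477, 0.022, 1.555, -0.011, 1.109, -0.083], TCP at [0.276, -0.616, 0.231] pointing down, gripper open.
Joint ranges: [-2.96, 2.96], [-0.34, 2.1], [-1.41, 1.46], [0.24, 2.44], [-1.37, 4.51], [0.17, 1.92], [-2.96, 2.96]. Speed limits (rad/s): [2.39, 2.39, 3.14, 3.14, 3.14, 3.14, 3.14].

INTERFACE

Orientations are given as a unit quaternion [w, x, y, z].
In Python, from station import * gives the robot as it stands. The module is installed in compiled form; this text tells all that it offers.
- The arm moves only by the tool jog_arm, never from a script. Its arguments are lists of equal length, an entry for each row: "dp": the shift along the tool's x, y, z in units of 25 mm (1.0 is 25 mm), a list of three; "angular": the turn, a rotation vector about the tool's x, y, z in units of 5 degrees (1.0 is 5 degrees), a list of three; "claw": the finger opening in mm, from 0 to 85.4. A call has exactly 5 rows; each row is the pose to reach, as a shift and turn from the pose commanded when the call began, along the tool's axes at that moment; what a row does not reach only later rows make up. A row lasts 1/10 s, in which the tool goes at most 50 mm and 8.59 degrees, less where a joint would pass 70% of its speed; a pose out of reach is approached as far as the arm can. A call with a gripper value outside its range is refused whole. The fingers move at their own pace and stop on an object; "grip_force" is the grip in N (left out, the last holds). Time passes only in rows, so rows that repeat a pose let the fingers close, or fill a call up. It gives the time, the measured TCP pose, the force and the opening at its end, in the units of the state.
- get_obs(): the state, without advancing time (a new reading comes with each control period).
- read_camera(name): name is "scene" or "top" or "wrist"; returns a dict with "pixels" (384x512x3 uint8, blue, green, red), "camera_matrix" (3x3 intrinsics, pixels), "rvec" (rotation vector, rad) and "tvec" (3), from world to camera coordinates, as OpenCV has them. Camera axes: x right, y down, z forward; pixel columns grow to the right and rows downward; lengths in m; the calibration is good to about 2 mm. A picture is of the moment at which its call begins. There is no depth.
- hand_in(): hands the job in, once; it reports no verdict.
The state is a dict: "t": time; "q": joint angles; "joint_vel": joint speeds; "joint_torque": joint torques, N m; "eef_pos": TCP position; "tool_rot": TCP orientation; "contact_force": force on the tool from outside, world axes, zero at the start; "torque": the same for the moment, N m; "gripper_width": opening from 0.0 (shut) to 1.0 (fully open).
Only numpy, scipy, OpenCV 4.12 (cv2) and the standard library are available. Lean on these libraries where they do the work, as an engineer would, in place of code of your own. Each camera call takes 0.05 s, during which the arm holds its last target.

## Working session

There is one attempt and no reset: what is moved stays moved. The work goes in short steps, Python scripts to look and compute and a tool call to move; the robot and the scene stay as the last step left them, time stands still between calls to the robot, and variables do not carry over. Pictures are saved under pics/ and viewed, and the job is handed in when it is done.

Besides the shell and the picture viewer there is one more tool, called after "Call:" by a JSON object that holds its "fn" and its "kwargs". jog_arm: Moves the arm, as the interface text tells. Its arguments: {"type":"object","properties":{"dp":{"type":"array","items":{"type":"array","items":{"type":"number"}}},"angular":{"type":"array","items":{"type":"array","items":{"type":"number"}}},"claw":{"type":"array","items":{"type":"number"}},"grip_force":{"type":"number"}},"required":["dp","angular","claw"]}

```bash
mkdir -p pics
python3 - <<'E'
from station import *
import cv2
o=get_obs(); print(o)
for n in ("scene","top"):
    r=read_camera(n); cv2.imwrite(f"pics/{n}0.png",r["pixels"]); print(n,r["camera_matrix"],r["rvec"],r["tvec"])
E
```

```text
{'t': 0.0, 'q': array([ 1.04188583,  0.47778061,  0.02234658,  1.55643233, -0.01151792,
        1.10931437, -0.08308248]), 'joint_vel': array([ 0.00058668, -0.00235929,  0.00073645,  0.00049969, -0.00044398,
        0.00016953,  0.00147762]), 'joint_torque': array([-5.12943006e-04, -5.96452010e+01,  1.60787769e+00, -2.81195533e+01,
        1.24394751e-02,  9.34407057e-03,  7.05484652e-06]), 'eef_pos': array([ 0.27548599, -0.61558185,  0.230347  ]), 'tool_rot': array([-8.68777287e-04,  9.77943322e-01,  2.08868483e-01, -2.47289257e-04]), 'contact_force': array([0.39448339, 0.19663761, 0.55112897]), 'torque': array([-0.02340911,  0.03451971, -0.01017927]), 'gripper_width': 1.0003700519208598}
scene [[380.59309744   0.         261.23998905]
 [  0.         380.59309744 192.89703368]
 [  0.           0.           1.        ]] [ 1.46322134  2.26925474 -0.7183597 ] [ 0.20240397 -0.37176757  1.50365714]
top [[391.23913912   0.         258.07413684]
 [  0.         391.23913912 194.37094077]
 [  0.           0.           1.        ]] [ 2.18825441 -2.03401785  0.21054306] [-0.02662598  0.58754151  1.10819313]
```

View pics/scene0.png

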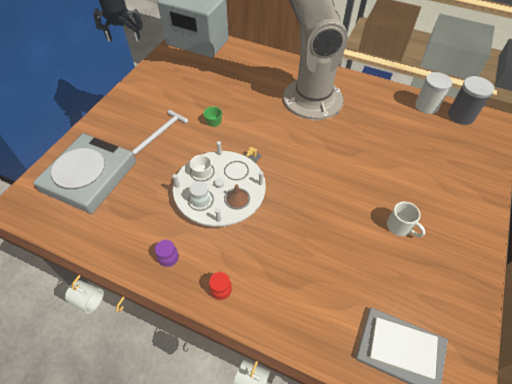

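View pics/top0.png

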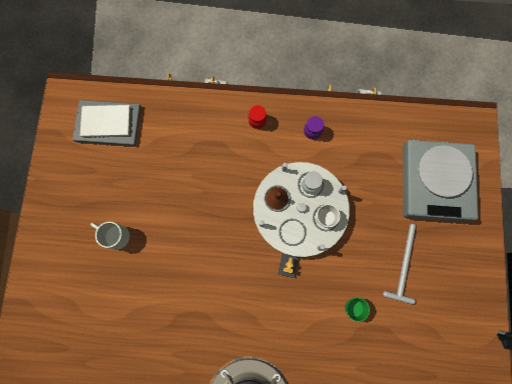

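```bash
cat > h.py <<'E'
from station import *
import cv2, numpy as np
def proj(r,P):
    return cv2.projectPoints(np.array(P,float).reshape(-1,3),np.array(r["rvec"],float),np.array(r["tvec"],float),r["camera_matrix"],None)[0].reshape(-1,2)
def unproj(r,uv,z):
    R=cv2.Rodrigues(np.array(r["rvec"],float))[0]; t=np.array(r["tvec"],float).ravel()
    c=-R.T@t; d=R.T@np.linalg.inv(r["camera_matrix"])@np.array([uv[0],uv[1],1.])
    return c+d*(z-c[2])/d[2]
def crop(r,u0,v0,w,h,s,name,pts=None):
    im=cv2.resize(r["pixels"][v0:v0+h,u0:u0+w],None,fx=s,fy=s,interpolation=cv2.INTER_CUBIC)
    if pts is not None:
        for p in pts:
            cv2.circle(im,(int((p[0]-u0+.5)*s),int((p[1]-v0+.5)*s)),2,(0,0,255),-1)
    cv2.imwrite(name,im)
E
python3 - <<'E'
from h import *
r=read_camera("top"); crop(r,240,150,125,135,4.4,"pics/c1.png")
r=read_camera("scene"); crop(r,160,130,120,110,5,"pics/c2.png")
E
```

```text
(no output)
```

View pics/c1.png

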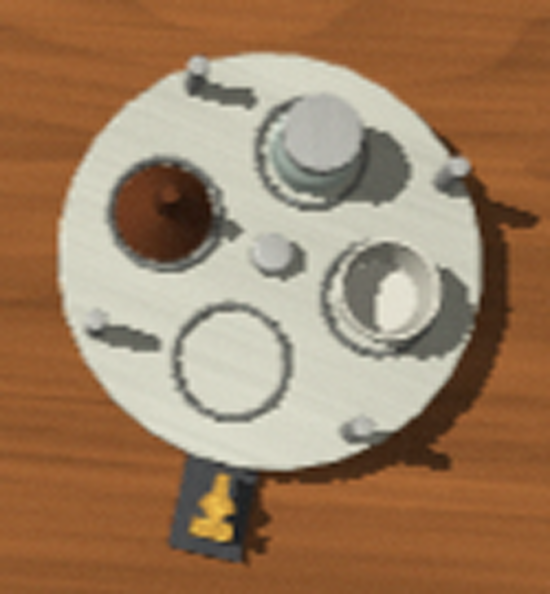

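View pics/c2.png

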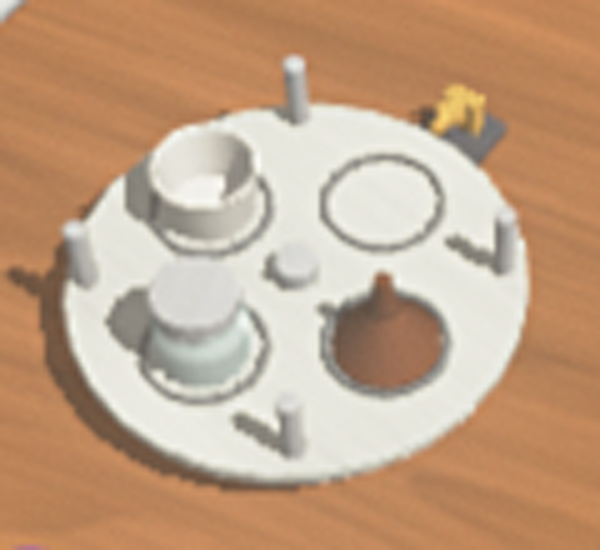

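```bash
cat >> h.py <<'E'
from scipy.optimize import least_squares
def fit(r,u0,v0,s,pegs,empty=None,c0=(0.65,-0.1),th0=0,order=None,cen=None):
    # pegs: crop px of peg tops, ordered CCW starting peg0.. ; angle th0+45+90k
    px=np.array(pegs,float)/s+[u0-.5,v0-.5]
    def P(p):
        a=p[2]+np.pi/4+np.arange(4)*np.pi/2
        return np.c_[p[0]+.13*np.cos(a),p[1]+.13*np.sin(a),np.full(4,.1)]
    f=lambda p:(proj(r,P(p))-px).ravel()
    R=least_squares(f,[c0[0],c0[1],th0]); return R.x,R.fun
E
python3 - <<'E'
from h import *
r=read_camera("top");s=4.4
U=lambda x,y,z:unproj(r,(240-.5+x/s,150-.5+y/s),z)
# define funnel dir as k=0 : peg CCW from funnel dir first (left-lower), then lower right, upper right, upper left
pegs=[(95,320),(357,428),(459,163),(200,63)]
for p in pegs: print(U(*p,.1))
print("funnel ring",U(165,213,.045),"spout",U(171,190,.113),"empty",U(233,361,.045),"knob",U(274,250,.06),"tip",U(220,477,.037), "base",U(211,540,.03))
x,res=fit(r,240,150,s,pegs,th0=2.3); print(x,np.degrees(x[2]),res)
r2=read_camera("scene")
# scene: empty between (295,62) and (507,215); funnel between (507,215),(288,403)
x2,res2=fit(r2,160,130,5,[(507,215),(295,63),(76,230),(288,403)],th0=2.3); print(x2,np.degrees(x2[2]),res2)
V=lambda x,y,z:unproj(r2,(160-.5+x/5,130-.5+y/5),z)
print("funnel ring",V(387,343,.045),"empty",V(382,202,.045),"tip?",V(432,125,.037))
print("green",unproj(r,(358,310),.02),"probe",unproj(r,(413,226),.01),unproj(r,(398,297),.01),unproj(r,(386,295),.01), "purple", unproj(r,(315,125),.05),"red",unproj(r,(258,115),.05),"mug",unproj(r,(112,236),.04))
E
```

```text
[0.49975984 0.00142099 0.1       ]
[ 0.44285788 -0.17008938  0.1       ]
[ 0.62093006 -0.23003944  0.1       ]
[ 0.67656025 -0.05604446  0.1       ]
funnel ring [ 0.58429195 -0.04129174  0.045     ] spout [ 0.58614148 -0.04163862  0.113     ] empty [ 0.48613395 -0.09343395  0.045     ] knob [ 0.5612967  -0.11565707  0.06      ] tip [ 0.40870775 -0.08968707  0.037     ] base [ 0.36702568 -0.08658639  0.03      ]
[ 0.55996657 -0.11363941  1.25342454] 71.81593603390029 [-0.29787124 -0.56903855  0.79798301 -0.3321629  -0.15421259  0.76956834
 -0.36989328  0.16288833]
[ 0.55920635 -0.11657728  1.25817659] 72.08820823221684 [ 0.05367625  0.08778862 -0.01504882  0.20195498 -0.23071727 -0.20698167
  0.1800087  -0.07003097]
funnel ring [ 0.58146605 -0.04411919  0.045     ] empty [ 0.48316292 -0.09613575  0.045     ] tip? [ 0.40364078 -0.09837316  0.037     ]
green [ 0.27428184 -0.29867795  0.02      ] probe [ 0.53418306 -0.46440087  0.01      ] [ 0.31926128 -0.41858177  0.01      ] [ 0.32243479 -0.38309165  0.01      ] purple [ 0.82389174 -0.14500892  0.05      ] red [0.84394589 0.03516886 0.05      ] mug [0.4343688  0.43993779 0.04      ]
```

```bash
cat >> h.py <<'E'
from scipy.spatial.transform import Rotation as Ro
C=np.array([.5597,-.115])
def plan(tgt,ydir_deg,o=None):
    o=o or get_obs(); w,x,y,z=o["tool_rot"]; R=Ro.from_quat([x,y,z,w])
    dp=R.inv().apply(np.array(tgt)-o["eef_pos"])/.025
    a=np.radians(ydir_deg); yy=np.array([np.cos(a),np.sin(a),0]); zz=np.array([0,0,-1.]); xx=np.cross(yy,zz)
    rv=(R.inv()*Ro.from_matrix(np.c_[xx,yy,zz])).as_rotvec(degrees=True)/5
    print("t",round(o["t"],2),"pos",o["eef_pos"].round(4),"ydir",np.degrees(np.arctan2(*R.as_matrix()[[1,0],1])).round(1),"F",o["contact_force"].round(2),"w",round(o["gripper_width"],3))
    print(" dp",dp.round(2),"ang",rv.round(2))
def ring(phi,r=.134,z=.075):
    a=np.radians(phi); return [C[0]+r*np.cos(a),C[1]+r*np.sin(a),z]
E
python3 -c "
from h import *
plan(ring(191,.134,.2),-79)"
```

```text
t 0.3 pos [ 0.2757 -0.616   0.231 ] ydir -65.9 F [-0.28  0.25 -0.12] w 1.0
 dp [ 13.34 -14.86   1.25] ang [-0.01  0.    2.62]
```

Call:
{"fn": "jog_arm", "kwargs": {"dp": [[1, -1.1, 0], [2.4, -2.6, 0], [3.8, -4.2, 0], [5.2, -5.8, 0], [6.6, -7.4, 0]], "angular": [[0, 0, 0.3], [0, 0, 0.6], [0, 0, 0.9], [0, 0, 1.2], [0, 0, 1.5]], "claw": [0, 0, 0, 0, 0], "grip_force": 20}}

```text
t: 0.8
eef_pos: [0.3479, -0.3882, 0.2314]
tool_rot: [0.0, 0.99, 0.144, 0.0]
contact_force: [0.9, -0.7, 0.3]
gripper_width: 0.141
```

```bash
python3 -c "
from h import *
plan(ring(191,.134,.2),-79)"
```

```text
t 0.8 pos [ 0.3479 -0.3882  0.2314] ydir -73.5 F [ 0.88 -0.72  0.33] w 0.141
 dp [ 5.9  -8.58  1.25] ang [ 0.   -0.    1.11]
```

Call:
{"fn": "jog_arm", "kwargs": {"dp": [[1.3, -1.7, 0.2], [2.7, -3.5, 0.5], [4.1, -5.4, 0.8], [5.1, -7.0, 1.1], [5.7, -7.9, 1.25]], "angular": [[0, 0, 0.2], [0, 0, 0.4], [0, 0, 0.7], [0, 0, 0.9], [0, 0, 1.1]], "claw": [0, 0, 0, 0, 0]}}

```text
t: 1.3
eef_pos: [0.4281, -0.1579, 0.2001]
tool_rot: [0.0, 0.995, 0.097, 0.0]
contact_force: [1.4, 0.7, 0.0]
gripper_width: 0.001
```

```bash
python3 -c "
from h import *
r=read_camera('top'); crop(r,220,140,150,145,4,'pics/c3.png')
r=read_camera('scene'); crop(r,150,60,140,150,4,'pics/c4.png')
r=read_camera('wrist'); cv2.imwrite('pics/w3.png',r['pixels'])
plan(ring(191,.134,.075),-79)"
```

```text
t 1.45 pos [ 0.4284 -0.1572  0.2   ] ydir -78.5 F [ 0.   -0.65 -0.36] w 0.0
 dp [ 0.12 -0.65  5.  ] ang [-0.01 -0.    0.1 ]
```

View pics/c3.png

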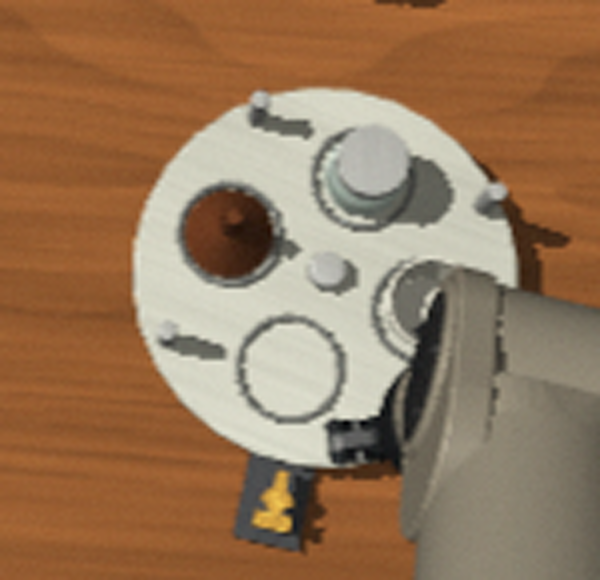

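View pics/c4.png

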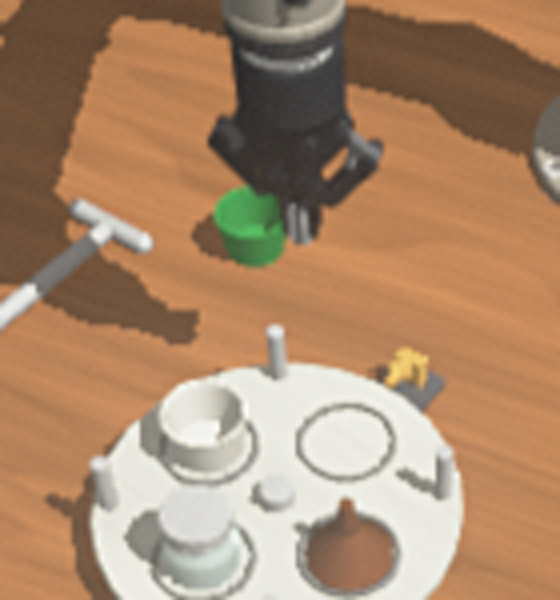

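View pics/w3.png

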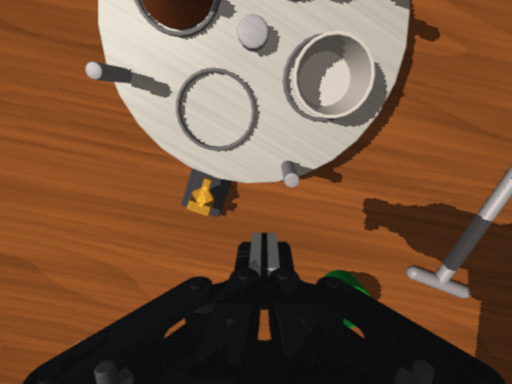

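```bash
python3 -c "
from h import *
r=read_camera('wrist')
crop(r,170,150,80,75,8,'pics/w4.png')
f=lambda u,v,z:unproj(r,(u,v),z).round(4)
print(f(94,71,.1),f(291,181,.1),'ring',f(217,109,.045),'knob',f(254,22,.063))
"
```

```text
[ 0.5008 -0.0066  0.1   ] [ 0.4435 -0.1795  0.1   ] ring [ 0.4876 -0.0978  0.045 ] knob [ 0.567  -0.1212  0.063 ]
```

View pics/w4.png

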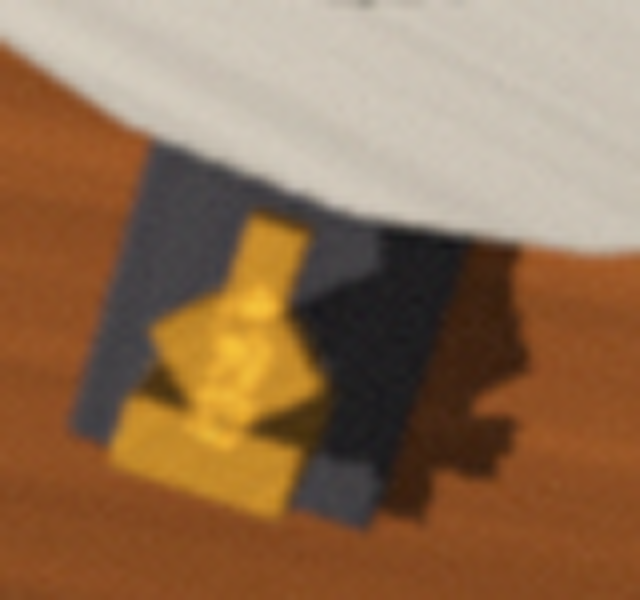

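```bash
python3 -c "
from h import *
r=read_camera('wrist')
g=lambda x,y,z:unproj(r,(170-.5+x/8,150-.5+y/8),z)
t=g(283,213,.037);print('tip',t, np.degrees(np.arctan2(t[1]-C[1],t[0]-C[0])), np.hypot(*(t[:2]-C)))
for a,b in (((155,145),(70,430)),((465,240),(370,525))):
  for z in(.02,.03,):
    A=g(*a,z);B=g(*b,z);print(A,B,np.degrees(np.arctan2(*(B-A)[[1,0]])))
"
```

```text
tip [ 0.41276652 -0.09628766  0.037     ] 172.74231085883628 0.14812021588899627
[ 0.4140377  -0.07399887  0.02      ] [ 0.36725424 -0.06637242  0.02      ] 170.74131009415973
[ 0.41695361 -0.07617134  0.03      ] [ 0.3716238  -0.06878186  0.03      ] 170.74131009415973
[ 0.40858094 -0.12054144  0.02      ] [ 0.36058546 -0.1132844   0.02      ] 171.40186334881045
[ 0.4116664  -0.12126774  0.03      ] [ 0.36516223 -0.1142362   0.03      ] 171.40186334881045
```

```bash
sed -i 's/C=np.array.*/C=np.array([.5597,-.117])/' h.py; python3 -c "
from h import *
plan(ring(190,.134,.075),-79)"
```

```text
t 1.55 pos [ 0.4276 -0.1608  0.2002] ydir -78.9 F [-0.21 -0.51 -0.22] w -0.002
 dp [ 0.16 -0.81  5.01] ang [0.01 0.   0.02]
```

Call:
{"fn": "jog_arm", "kwargs": {"dp": [[0.1, -0.6, 0.6], [0.15, -0.75, 1.8], [0.15, -0.75, 3.2], [0.15, -0.75, 4.4], [0.15, -0.75, 5.0]], "angular": [[0, 0, 0], [0, 0, 0], [0, 0, 0], [0, 0, 0], [0, 0, 0]], "claw": [0, 0, 0, 0, 0]}}

```text
t: 2.05
eef_pos: [0.4261, -0.1429, 0.073]
tool_rot: [-0.0, 0.995, 0.095, -0.001]
contact_force: [0.0, -0.4, 0.4]
gripper_width: 0.001
```

```bash
python3 -c "
from h import *
r=read_camera('scene'); crop(r,160,90,120,120,5,'pics/c5.png')
r=read_camera('top'); crop(r,220,140,150,145,4,'pics/c6.png')
plan(ring(198,.134,.075),-72)"
```

```text
t 2.15 pos [ 0.4259 -0.1426  0.0733] ydir -79.1 F [ 0.18  0.46 -0.03] w -0.004
 dp [ 0.13  0.67 -0.07] ang [-0.02  0.05 -1.41]
```

View pics/c5.png

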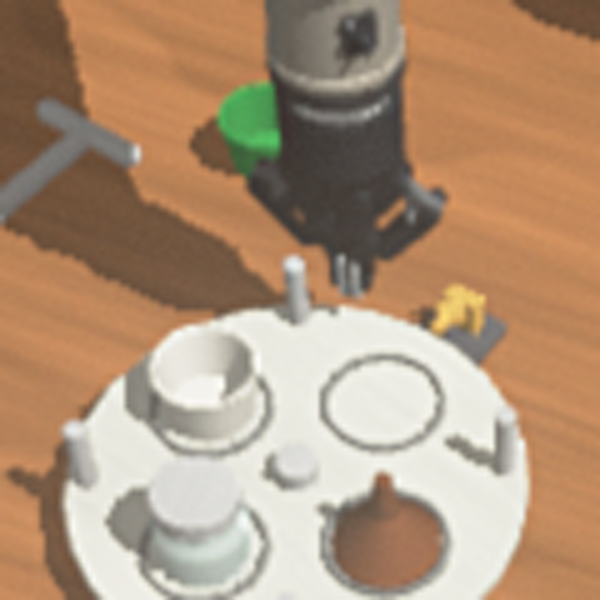

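View pics/c6.png

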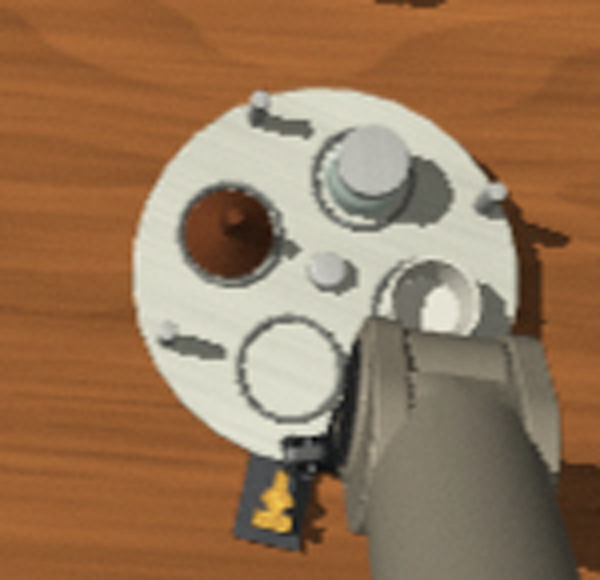

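Call:
{"fn": "jog_arm", "kwargs": {"dp": [[0.03, 0.15, 0], [0.06, 0.3, 0], [0.09, 0.45, 0], [0.12, 0.6, 0], [0.14, 0.7, 0]], "angular": [[0, 0, -0.3], [0, 0, -0.6], [0, 0, -0.9], [0, 0, -1.2], [0, 0, -1.4]], "claw": [0, 0, 0, 0, 0]}}

```text
t: 2.65
eef_pos: [0.435, -0.1581, 0.0755]
tool_rot: [0.0, 0.987, 0.158, 0.0]
contact_force: [-0.2, 0.4, 0.4]
gripper_width: 0.0
```

Call:
{"fn": "jog_arm", "kwargs": {"dp": [[0, 0.15, 0], [0.01, 0.31, 0], [0.03, 0.47, 0], [0.05, 0.65, 0], [0.08, 0.83, 0]], "angular": [[0, 0, -0.4], [0, 0, -0.7], [0, 0, -1.0], [0, 0, -1.4], [0, 0, -1.8]], "claw": [0, 0, 0, 0, 0]}}

```text
t: 3.15
eef_pos: [0.4429, -0.1769, 0.075]
tool_rot: [-0.0, 0.972, 0.235, -0.0]
contact_force: [-0.6, 1.7, 1.3]
gripper_width: -0.0
```

```bash
python3 -c "
from h import *
r=read_camera('scene'); crop(r,160,90,120,120,5,'pics/c7.png')
plan(ring(217,.134,.075),-53)"
```

```text
t 3.2 pos [ 0.4434 -0.1777  0.0751] ydir -62.7 F [ 0.08 -0.49  0.39] w -0.0
 dp [-0.04  0.88  0.  ] ang [ 0.01 -0.   -1.94]
```

View pics/c7.png

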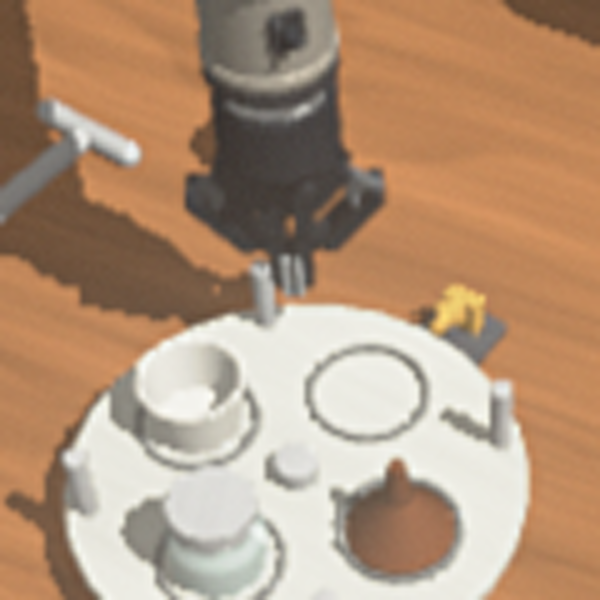

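```bash
python3 -c "
from h import *
r=read_camera('scene')
for p in [(502,385),(262,268),(73,457)]:
  w=unproj(r,(160-.5+p[0]/5,90-.5+p[1]/5),.1); d=w[:2]-C; print(w,np.degrees(np.arctan2(d[1],d[0])),np.hypot(*d))
"
```

```text
[ 0.4795359  -0.01354311  0.1       ] 127.77049874725992 0.13088013627323936
[ 0.45543772 -0.1932675   0.1       ] -143.8146580060369 0.1291795486555568
[ 0.63704509 -0.2221014   0.1       ] -53.65030486320319 0.13049355710673277
```

Call:
{"fn": "jog_arm", "kwargs": {"dp": [[0, 0.19, 0], [0.01, 0.37, 0], [0.02, 0.56, 0], [0.03, 0.75, 0], [0.05, 0.93, 0]], "angular": [[0, 0, -0.4], [0, 0, -0.8], [0, 0, -1.2], [0, 0, -1.6], [0, 0, -2]], "claw": [0, 0, 0, 0, 0]}}

```text
t: 3.75
eef_pos: [0.4547, -0.1965, 0.075]
tool_rot: [-0.0, 0.948, 0.319, -0.0]
contact_force: [-0.1, 1.5, -0.2]
gripper_width: 0.002
```

Call:
{"fn": "jog_arm", "kwargs": {"dp": [[0, 0.19, 0], [0.01, 0.37, 0], [0.03, 0.56, 0], [0.05, 0.75, 0], [0.08, 0.93, 0]], "angular": [[0, 0, -0.4], [0, 0, -0.8], [0, 0, -1.2], [0, 0, -1.6], [0, 0, -2]], "claw": [0, 0, 0, 0, 0]}}

```text
t: 4.25
eef_pos: [0.4702, -0.2138, 0.0749]
tool_rot: [-0.0, 0.916, 0.4, -0.0]
contact_force: [-0.2, 2.2, 0.3]
gripper_width: 0.001
```

```bash
python3 -c "
from h import *
o=get_obs();d=o['eef_pos'][:2]-C;p=np.degrees(np.arctan2(d[1],d[0]))%360;print(p,np.hypot(*d))
plan(ring(p+10,.134,.075),p+100)"
```

```text
227.24965763970684 0.1318402238102217
t 4.25 pos [ 0.4702 -0.2138  0.0749] ydir -42.8 F [-0.19  2.23  0.27] w 0.001
 dp [-0.    0.93 -0.  ] ang [-0.01 -0.   -2.01]
```

Contact force is about 2 N and the radius is holding, so I continue the arc.

Call:
{"fn": "jog_arm", "kwargs": {"dp": [[0, 0.19, 0], [0.01, 0.37, 0], [0.02, 0.56, 0], [0.03, 0.75, 0], [0.04, 0.93, 0]], "angular": [[0, 0, -0.4], [0, 0, -0.8], [0, 0, -1.2], [0, 0, -1.6], [0, 0, -2]], "claw": [0, 0, 0, 0, 0]}}

```text
t: 4.75
eef_pos: [0.4879, -0.2288, 0.0749]
tool_rot: [-0.0, 0.878, 0.479, -0.0]
contact_force: [0.1, 0.2, -0.7]
gripper_width: -0.0
```

Call:
{"fn": "jog_arm", "kwargs": {"dp": [[0, 0.19, 0], [0.01, 0.37, 0], [0.03, 0.56, 0], [0.05, 0.75, 0], [0.08, 0.93, 0]], "angular": [[0, 0, -0.4], [0, 0, -0.8], [0, 0, -1.2], [0, 0, -1.6], [0, 0, -2]], "claw": [0, 0, 0, 0, 0]}}

```text
t: 5.25
eef_pos: [0.5083, -0.2399, 0.0748]
tool_rot: [-0.0, 0.833, 0.553, -0.0]
contact_force: [-0.8, 0.2, -0.4]
gripper_width: 0.001
```

```bash
python3 -c "
from h import *
r=read_camera('scene'); crop(r,160,90,120,120,5,'pics/c8.png')
o=get_obs();d=o['eef_pos'][:2]-C;p=np.degrees(np.arctan2(d[1],d[0]))%360;print(p,np.hypot(*d))
plan(ring(p+10,.134,.075),p+100)"
```

```text
247.72533109613948 0.1332095333362038
t 5.3 pos [ 0.5092 -0.2403  0.0749] ydir -22.7 F [ 1.18 -1.18  0.24] w -0.002
 dp [ 0.06  0.93 -0.  ] ang [ 0.   -0.   -2.09]
```

View pics/c8.png

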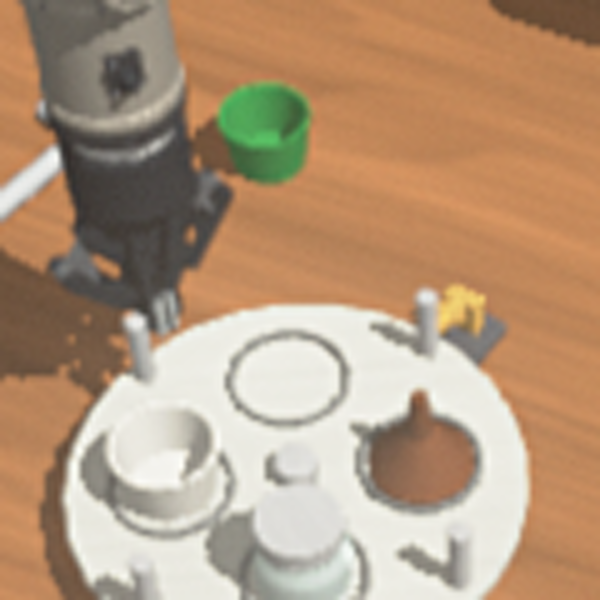

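Call:
{"fn": "jog_arm", "kwargs": {"dp": [[0, 0.19, 0], [0.01, 0.37, 0], [0.03, 0.56, 0], [0.04, 0.75, 0], [0.06, 0.93, 0]], "angular": [[0, 0, -0.4], [0, 0, -0.8], [0, 0, -1.2], [0, 0, -1.6], [0, 0, -2]], "claw": [0, 0, 0, 0, 0]}}

```text
t: 5.8
eef_pos: [0.5306, -0.2476, 0.0749]
tool_rot: [-0.0, 0.781, 0.624, -0.0]
contact_force: [-0.6, 1.1, 0.4]
gripper_width: 0.003
```

Call:
{"fn": "jog_arm", "kwargs": {"dp": [[0, 0.19, 0], [0.01, 0.37, 0], [0.03, 0.56, 0], [0.05, 0.75, 0], [0.08, 0.93, 0]], "angular": [[0, 0, -0.4], [0, 0, -0.8], [0, 0, -1.2], [0, 0, -1.6], [0, 0, -2]], "claw": [0, 0, 0, 0, 0]}}

```text
t: 6.3
eef_pos: [0.5541, -0.2511, 0.075]
tool_rot: [-0.0, 0.724, 0.69, -0.0]
contact_force: [-1.3, 0.5, -0.5]
gripper_width: 0.002
```

Call:
{"fn": "jog_arm", "kwargs": {"dp": [[0, 0.19, 0], [0.01, 0.37, 0], [0.03, 0.56, 0], [0.05, 0.75, 0], [0.08, 0.93, 0]], "angular": [[0, 0, -0.4], [0, 0, -0.8], [0, 0, -1.2], [0, 0, -1.6], [0, 0, -2]], "claw": [0, 0, 0, 0, 0]}}

```text
t: 6.8
eef_pos: [0.5774, -0.2502, 0.0751]
tool_rot: [0.0, 0.661, 0.751, -0.0]
contact_force: [-1.5, 0.7, -0.2]
gripper_width: 0.005
```

```bash
python3 -c "
from h import *
r=read_camera('scene'); crop(r,150,90,130,140,4.2,'pics/c9.png')
o=get_obs();d=o['eef_pos'][:2]-C;p=np.degrees(np.arctan2(d[1],d[0]))%360;print(p,np.hypot(*d))
plan(ring(p+10,.134,.075),p+100)"
```

```text
278.0052186360077 0.13432588615343413
t 6.85 pos [ 0.5784 -0.25    0.0752] ydir 7.4 F [ 0.74 -1.08  0.2 ] w -0.001
 dp [0.1  0.93 0.01] ang [ 0.01  0.   -2.13]
```

View pics/c9.png

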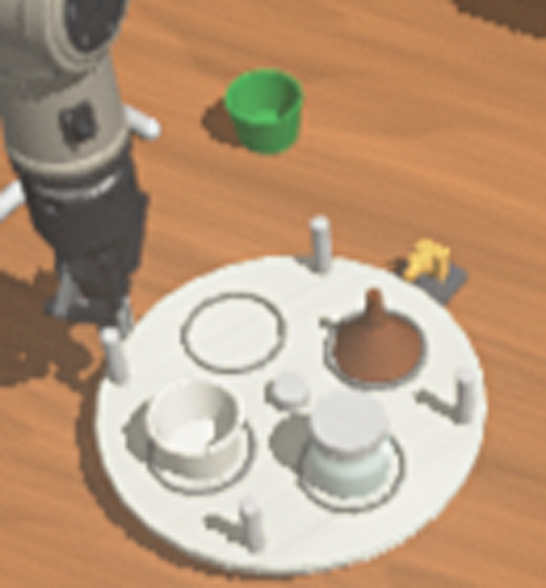

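```bash
python3 -c "
from h import *
r=read_camera('scene')
x,f=fit(r,150,90,4.2,[(320,221),(112,335),(249,506),(465,374)],th0=2.6); print(x,np.degrees(x[2]),f)
"
```

```text
[ 0.55907967 -0.11693002  2.64790766] 151.71393351862577 [ 0.01221733  0.40538567 -0.45062116 -0.10310992  0.08179917 -0.36118021
  0.34639553  0.09182079]
```

Call:
{"fn": "jog_arm", "kwargs": {"dp": [[0, 0.19, 0], [0.02, 0.37, 0], [0.04, 0.56, 0], [0.06, 0.75, 0], [0.09, 0.93, 0]], "angular": [[0, 0, -0.4], [0, 0, -0.8], [0, 0, -1.2], [0, 0, -1.6], [0, 0, -2]], "claw": [0, 0, 0, 0, 0]}}

```text
t: 7.4
eef_pos: [0.6003, -0.2452, 0.0751]
tool_rot: [0.0, 0.593, 0.805, -0.0]
contact_force: [-0.8, -1.3, -0.1]
gripper_width: -0.001
```

Call:
{"fn": "jog_arm", "kwargs": {"dp": [[0, 0.18, 0], [0.01, 0.34, 0], [0.02, 0.48, 0], [0.04, 0.6, 0], [0.05, 0.65, 0]], "angular": [[0, 0, -0.4], [0, 0, -0.7], [0, 0, -1.0], [0, 0, -1.3], [0, 0, -1.4]], "claw": [0, 0, 0, 0, 0]}}

```text
t: 7.9
eef_pos: [0.6153, -0.2388, 0.0751]
tool_rot: [0.0, 0.543, 0.84, 0.0]
contact_force: [-1.5, -0.8, 0.5]
gripper_width: 0.002
```

```bash
python3 -c "
from h import *
r=read_camera('scene'); crop(r,160,130,120,110,5,'pics/c10.png')
r=read_camera('top'); crop(r,240,150,125,135,4.4,'pics/c11.png')
o=get_obs();d=o['eef_pos'][:2]-C;p=np.degrees(np.arctan2(d[1],d[0]))%360;print(p,np.hypot(*d))
plan(ring(p+2,.134,.075),p+92)"
```

```text
294.53107351436574 0.1337756272018218
t 8.0 pos [ 0.6152 -0.2387  0.075 ] ydir 24.1 F [-0.79  0.2   0.13] w -0.0
 dp [-0.    0.19  0.  ] ang [ 0.   -0.   -0.48]
```

View pics/c10.png

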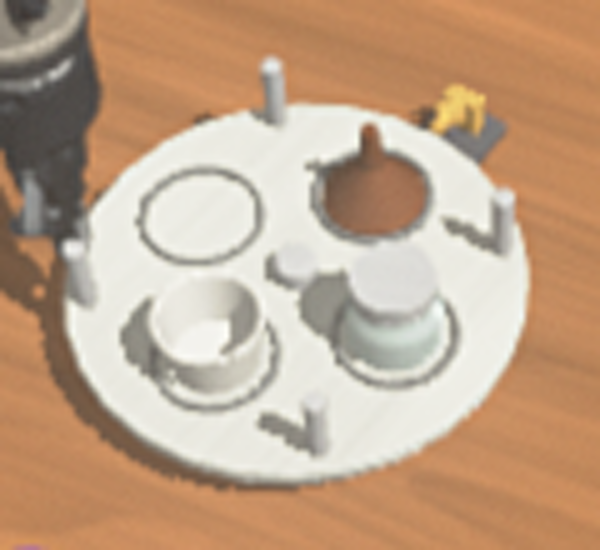

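View pics/c11.png

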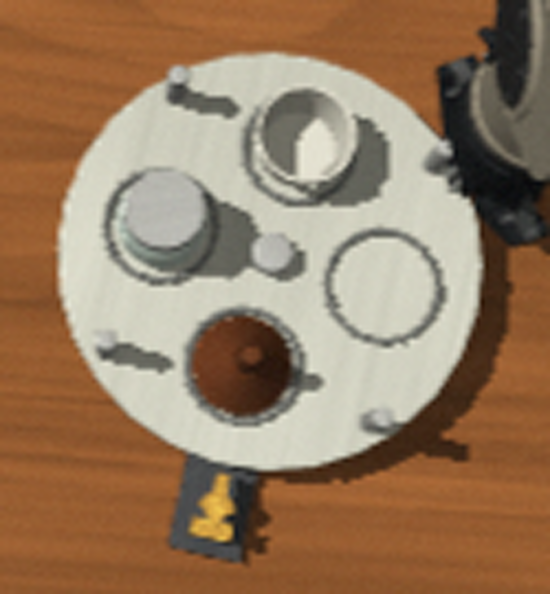

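```bash
python3 -c "
from h import *
r=read_camera('scene')
x,f=fit(r,160,130,5,[(272,64),(76,246),(316,400),(503,195)],th0=2.9); print(x,np.degrees(x[2]),f)
V=lambda x,y,z:unproj(r,(160-.5+x/5,130-.5+y/5),z)
for n,p in (('funnel',V(372,192,.045)),('empty',V(201,217,.045)),('tip',V(432,125,.037))): d=p[:2]-x[:2];print(n,p,np.degrees(np.arctan2(d[1],d[0])),np.hypot(*d))
r=read_camera('top')
x,f=fit(r,240,150,4.4,[(376,414),(438,153),(180,73),(107,338)],th0=2.9); print(x,np.degrees(x[2]),f)
V=lambda x,y,z:unproj(r,(240-.5+x/4.4,150-.5+y/4.4),z)
for n,p in (('funnel',V(244,365,.045)),('empty',V(385,288,.045)),('tip',V(221,476,.037))): d=p[:2]-x[:2];print(n,p,np.degrees(np.arctan2(d[1],d[0])),np.hypot(*d))
E=[V(172,548,.03),V(242,562,.03),V(188,458,.03),V(262,470,.03)]
for e in E: print(e)
d=(E[0]+E[1])/2; d=d[:2]-x[:2];print(np.degrees(np.arctan2(d[1],d[0])))
"
```

```text
[ 0.55809958 -0.11697276  2.94319001] 168.63236562145406 [ 0.00886664  0.05611505 -0.26091855  0.17449215 -0.0879928  -0.25532949
  0.35507859  0.01370527]
funnel [ 0.47839622 -0.10571491  0.045     ] 171.96033952963 0.08049450652498309
empty [ 0.54287043 -0.19582321  0.045     ] -100.93149020170524 0.08030766621262365
tip [ 0.40364078 -0.09837316  0.037     ] 173.13362819867496 0.15557463772826483
[ 0.55930841 -0.11206956  2.93398301] 168.10484379202265 [ 0.40967758  0.82128319  1.73676377 -1.09781881 -0.73382055  0.10967862
 -1.39780621  0.03344581]
funnel [ 0.48397883 -0.10097944  0.045     ] 171.6250019067512 0.0761415576898049
empty [ 0.543354   -0.19387038  0.045     ] -101.0364069767109 0.0833421741254721
tip [ 0.40941746 -0.09031804  0.037     ] 171.74312263278347 0.15146097051130422
[ 0.3598946  -0.06088486  0.03      ]
[ 0.35415159 -0.10805369  0.03      ]
[ 0.42012912 -0.06796466  0.03      ]
[ 0.41576405 -0.11823829  0.03      ]
172.2304058173062
```

Call:
{"fn": "jog_arm", "kwargs": {"dp": [[0, 0.06, 0], [0, 0.12, 0], [0.01, 0.18, 0], [0.01, 0.23, 0], [0.01, 0.23, 0]], "angular": [[0, 0, -0.1], [0, 0, -0.2], [0, 0, -0.4], [0, 0, -0.5], [0, 0, -0.5]], "claw": [0, 0, 0, 0, 0]}}

```text
t: 8.6
eef_pos: [0.6204, -0.2364, 0.075]
tool_rot: [0.0, 0.525, 0.851, 0.0]
contact_force: [-0.8, 0.1, 0.6]
gripper_width: 0.001
```

Call:
{"fn": "jog_arm", "kwargs": {"dp": [[0, 0, 0], [-0.1, -0.2, 0], [-0.2, -0.5, 0], [-0.4, -0.8, 0], [-0.6, -1.0, 0]], "angular": [[0, 0, 0], [0, 0, 0], [0, 0, 0], [0, 0, 0], [0, 0, 0]], "claw": [0, 0, 0, 0, 0]}}

```text
t: 9.1
eef_pos: [0.6036, -0.2626, 0.075]
tool_rot: [-0.0, 0.526, 0.851, -0.0]
contact_force: [-0.2, 0.4, 0.2]
gripper_width: 0.001
```

Call:
{"fn": "jog_arm", "kwargs": {"dp": [[0, 0, -0.6], [0, 0, -1.8], [0, 0, -3.2], [0, 0, -4.5], [0, 0, -5]], "angular": [[0, 0, 0], [0, 0, 0], [0, 0, 0], [0, 0, 0], [0, 0, 0]], "claw": [0, 0, 0, 0, 0]}}

```text
t: 9.6
eef_pos: [0.6067, -0.2611, 0.2051]
tool_rot: [0.003, 0.525, 0.851, 0.001]
contact_force: [0.5, -0.0, 0.6]
gripper_width: 0.003
```

```bash
python3 -c "
from h import *
plan([.40,-.13,.33],-20)
r=read_camera('wrist'); cv2.imwrite('pics/w12.png',r['pixels'])
r=read_camera('scene'); crop(r,160,130,120,110,5,'pics/c12.png')
r=read_camera('top'); crop(r,240,150,125,135,4.4,'pics/c13.png')
"
```

```text
t 9.6 pos [ 0.6067 -0.2611  0.2051] ydir 26.6 F [ 0.5  -0.01  0.57] w 0.003
 dp [ 8.37 -5.02 -5.06] ang [0.07 0.03 9.32]
```

View pics/c12.png

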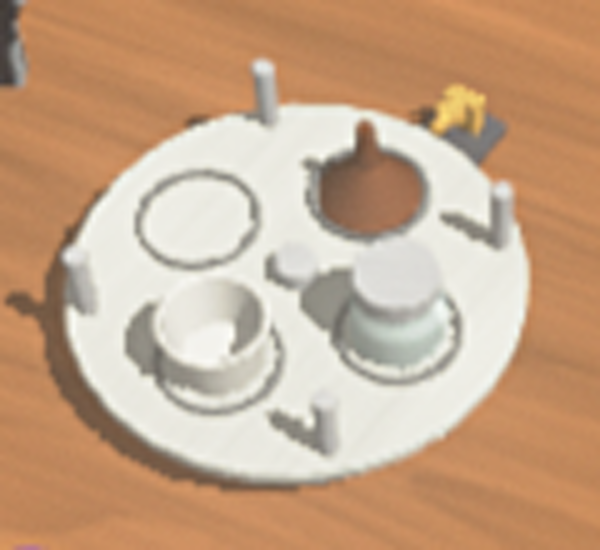

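View pics/c13.png

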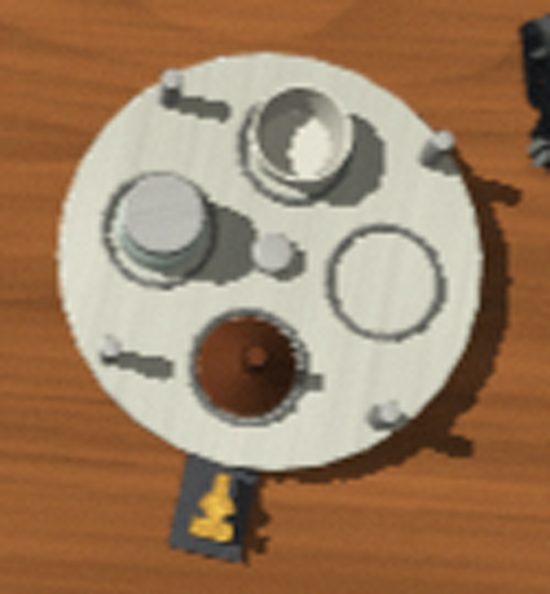

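View pics/w12.png

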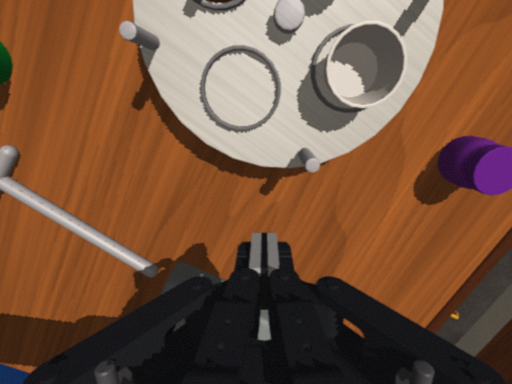

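```bash
python3 -c "
from h import *
plan([.49,-.18,.34],0)
r=read_camera('scene')
x,f=fit(r,160,130,5,[(263,66),(74,255),(324,399),(503,189)],th0=2.9); print(x,np.degrees(x[2]),f)
r=read_camera('top')
x,f=fit(r,240,150,4.4,[(391,407),(443,142),(173,78),(112,345)],th0=2.9); print(x,np.degrees(x[2]),f)
"
```

```text
t 9.75 pos [ 0.6048 -0.2611  0.2008] ydir 26.6 F [-0.36 -0.1   0.16] w 0.001
 dp [ 4.95 -2.65 -5.57] ang [0.01 0.01 5.32]
[ 0.55901292 -0.1170159   2.98424845] 170.9848412083952 [ 0.00413326  0.05115327  0.06359835 -0.01159576  0.02930449 -0.09325061
 -0.10192344  0.08917099]
[ 0.56047656 -0.11494026  2.98542749] 171.05239519285863 [ 0.0459458   0.86020908  0.35121476 -0.85265002 -0.0977163  -0.22591653
 -0.2933976   0.13566672]
```

Call:
{"fn": "jog_arm", "kwargs": {"dp": [[0.5, -0.3, -0.6], [1.4, -0.8, -1.6], [2.6, -1.4, -2.8], [3.8, -2.1, -4.0], [4.9, -2.7, -5.0]], "angular": [[0, 0, 1.0], [0, 0, 2.2], [0, 0, 3.4], [0, 0, 4.4], [0, 0, 5.3]], "claw": [0, 0, 0, 0, 0]}}

```text
t: 10.35
eef_pos: [0.4876, -0.1809, 0.3247]
tool_rot: [-0.001, 0.708, 0.707, -0.0]
contact_force: [0.6, -0.0, 1.2]
gripper_width: -0.0
```

Call:
{"fn": "jog_arm", "kwargs": {"dp": [[0, 0, 0], [0, 0, 0], [0, 0, 0], [0, 0, 0], [0, 0, 0]], "angular": [[0, 0, 0], [0, 0, 0], [0, 0, 0], [0, 0, 0], [0, 0, 0]], "claw": [0, 0, 0, 0, 0]}}

```text
t: 10.85
eef_pos: [0.4893, -0.1822, 0.3238]
tool_rot: [-0.001, 0.706, 0.708, -0.0]
contact_force: [-0.1, -0.1, 0.7]
gripper_width: -0.001
```

```bash
python3 -c "
from h import *
plan([.49,-.18,.34],0)
r=read_camera('wrist'); cv2.imwrite('pics/w14.png',r['pixels'])
import pickle;pickle.dump(dict(r),open('w14.pkl','wb'))
"
```

```text
t 10.85 pos [ 0.4893 -0.1822  0.3238] ydir 0.1 F [-0.07 -0.15  0.66] w -0.001
 dp [ 0.09  0.03 -0.65] ang [-0.02 -0.02  0.02]
```

View pics/w14.png

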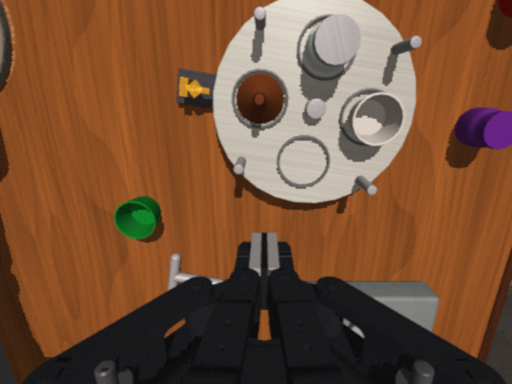

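```bash
python3 -c "
from h import *
import pickle;r=pickle.load(open('w14.pkl','rb'))
crop(r,165,0,130,110,6,'pics/w15.png')
crop(r,210,0,220,210,2.8,'pics/w16.png')
"
```

```text
(no output)
```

View pics/w15.png

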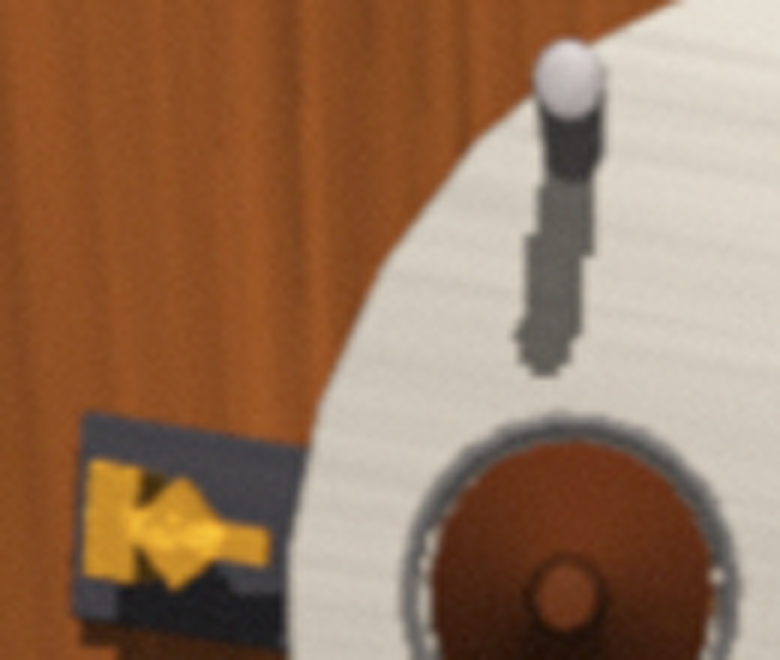

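View pics/w16.png

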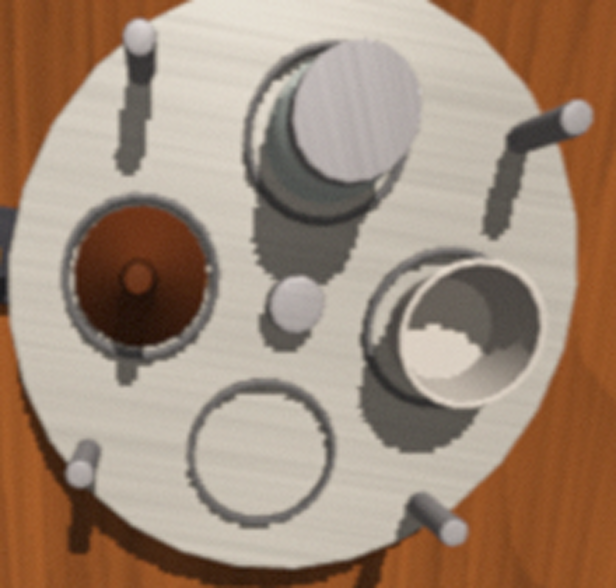

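```bash
python3 -c "
from h import *
import pickle;r=pickle.load(open('w14.pkl','rb'))
# CCW from funnel (world). candidates bottom-left first
x,f=fit(r,210,0,2.8,[(79,474),(455,531),(577,116),(141,37)],th0=2.98); print(x,np.degrees(x[2]),f)
G=lambda x,y,z,u0=165,s=6:unproj(r,(u0-.5+x/s,-.5+y/s),z)
def rep(n,p):
  d=p[:2]-x[:2];print(n,p.round(4),np.degrees(np.arctan2(d[1],d[0])).round(2),np.hypot(*d).round(4))
rep('tip',G(270,546,.037))
rep('ptr base mid',G(108,520,.037))
rep('spout',G(566,598,.113)); rep('funnel ring',G(572,580,.05))
rep('funnel ring2',G(141,278,.05,210,2.8)); rep('empty',G(262,453,.05,210,2.8)); rep('knob',G(298,305,.063,210,2.8))
for a,b in (((88,415),(300,445)),((75,617),(283,648))):
  A=G(*a,.03);B=G(*b,.03);d=A-B;print(np.degrees(np.arctan2(d[1],d[0])),A,B)
rep('end mid',(G(88,415,.03)+G(75,617,.03))/2)
"
```

```text
[ 0.56069896 -0.11677136  2.98376908] 170.95737547204536 [ 0.20361583  0.25060236  0.09543422  0.74327287  0.50882076 -0.01991616
 -0.74721647 -0.59089498]
tip [ 0.4121 -0.0936  0.037 ] 171.14 0.1504
ptr base mid [ 0.3741 -0.0878  0.037 ] 171.18 0.1889
spout [ 0.4839 -0.1047  0.113 ] 171.07 0.0778
funnel ring [ 0.4842 -0.1012  0.05  ] 168.52 0.0781
funnel ring2 [ 0.4842 -0.1047  0.05  ] 171.03 0.0775
empty [ 0.5485 -0.1935  0.05  ] -99.03 0.0777
knob [ 0.561  -0.1171  0.063 ] -48.65 0.0004
172.53045939889063 [ 0.36951664 -0.06427818  0.03      ] [ 0.41931485 -0.07080731  0.03      ]
171.84965789480387 [ 0.36208763 -0.10991549  0.03      ] [ 0.41263604 -0.11715491  0.03      ]
end mid [ 0.3658 -0.0871  0.03  ] 171.34 0.1971
```

```bash
python3 -c "
from h import *
print(hand_in()); o=get_obs(); print(o['t'],o['contact_force'])
"
```

```text
the job is handed in; nothing more can be done
None
the job is handed in; nothing more can be done
```

The funnel now faces the brass pointer, and I've handed the job in at about 11 s of the 58 s allowed. I pushed one rim peg with the shut fingers about 99° counter-clockwise, seen from above. Contact was about 2 N, with no gripping. Then I backed the fingers off and raised the arm clear of everything.

**Last check (wrist camera, arm clear):**
- **Funnel:** it lies at 171.0° about the axis, in world coordinates. The pegs, its ring and its spout all agree.
- **Pointer:** the tip and base read 171.15°, so the remaining error is about 0.2°.
- **Other cameras:** the scene and top views of the pegs gave 171.0° and 171.1°.
- **Objects:** the funnel, tub and jar are upright in their places. I never went near the mug, the probe or the look-alikes.

**Readings that disagreed:** estimates of the pointer's direction ran from about 170° to 173°. The high and low ones came from distant views and from the tongue's blurred edges. One funnel-ring reading of 168.5° came from a cropped picture that cut the ring off. I relied on the close wrist view, where the knob and the axis matched to within 1 mm.

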